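Count to the third gap and push the paint case in

TASK

On the sneaker painter's bench, start at the rack end with the round-headed post and run a fingertip along the top of the metal rail, touching it behind the first, the second and then the third gap (count every gap, full or empty). Then push the loose paint case along the bench with the fingertips into that third gap, from the open front, until it is fully home against the rack's back. Only push the case, never lift it, leave the stored case, the bottles and the brush alone, and finish clear of everything.

Things in the scene. Friction and masses are not known exactly. Their poses are not given: they have to be found in the camera images.
- rack: fixed white laminate divider rack. Origin: centre of its footprint (82 x 292 mm) at bench height; +x points to its back, -x to its open front. Seven dividers, 4 mm thick, 35 mm high, lie 48 mm apart along y and run from x = -41 to 21 mm. They make six gaps, each 44 mm wide, without floor or roof, centred at y = -120, -72, -24, 24, 72, 120 mm and closed by a back board at x = 21 mm.
- rack_front (a point): middle of the rack's open front edge, at bench height: the front end of the middle divider (rack x = -41 mm, y = 0). A case that is fully home has its centre 29 mm behind the line of the front edge (rack x = -12 mm) and stands 4 mm out of the front.
- rail: straight smooth flat dark steel rail on top of the rack's back board, behind all the gaps: 20 mm wide (x), 292 mm long (y), 10 mm thick, rigid, level; its top is 60 mm above the bench. Origin: centre of its underside, 31 mm behind the rack's origin and 50 mm up; axes as the rack's.
- round_post_top (a point): top of the fixed round-headed post (dark wood, ball 40 mm across on a 14 mm stem, 85 mm high), standing just beyond one end of the rail, 172 mm from the rack's middle along its y. Counting starts at this end; it may be the rack's +y or -y end.
- square_post_top (a point): top of the fixed plain square post (dark wood, 14 mm square, 60 mm high, no head), standing just beyond the other end of the rail.
- case_center (a point): centre of the loose paint case standing on the bench in front of the rack: closed grey plastic box 66 mm long (its x), 32 mm wide (its y), 30 mm high, about 0.15 kg; the centre is 15 mm above its underside. Its long axis x points roughly to the rack.
- stored_center (a point): centre (15 mm up) of a second, identical case, already stored in one of the rack's gaps; leave alone.
- bottle_a_center (a point): point on the axis of the dark dropper bottle, 36 mm above the bench; 32 mm across, 98 mm tall, loose; leave alone.
- bottle_b_center (a point): point on the axis of the white dropper bottle, 36 mm above the bench; 32 mm across, 98 mm tall, loose; leave alone.
- brush_grip (a point): grip point on the handle of a loose paint brush about 170 mm long lying on the bench; leave alone.
- case: the loose paint case itself; origin at the centre of its underside, axes as for its centre.
Mind the look-alikes: they are no part of the job. Leave any green, red or yellow look-alike of the case alone.

How it is judged:
On the way, in this order (a step that is already met when the one before it is completed fails the run):
1. a fingertip touches the rail behind the first gap from the round-headed post (contact force between the fingers and rail above 0.3 N and ((y of round_post_top in the frame of rack above 0 m and y of the grasp point in the frame of rack between 0.098 and 0.142 m) or (y of round_post_top in the frame of rack below 0 m and y of the grasp point in the frame of rack between -0.142 and -0.098 m))), for 0.05 s.
2. a fingertip touches the rail behind the second gap from the round-headed post (contact force between the fingers and rail above 0.3 N and ((y of round_post_top in the frame of rack above 0 m and y of the grasp point in the frame of rack between 0.05 and 0.094 m) or (y of round_post_top in the frame of rack below 0 m and y of the grasp point in the frame of rack between -0.094 and -0.05 m))), for 0.05 s.
3. a fingertip touches the rail behind the third gap from the round-headed post (contact force between the fingers and rail above 0.3 N and ((y of round_post_top in the frame of rack above 0 m and y of the grasp point in the frame of rack between 0.002 and 0.046 m) or (y of round_post_top in the frame of rack below 0 m and y of the grasp point in the frame of rack between -0.046 and -0.002 m))), for 0.05 s.
4. the case is pushed home in that third gap (x of case_center in the frame of rack between -0.02 and -0.006 m and angle between the x axis of case and the x axis of rack, either way round below 0.2 rad and angle between case_center's own z axis and vertical below 0.1 rad and height (world z) of case_center below 0.02 m and ((y of round_post_top in the frame of rack above 0 m and y of case_center in the frame of rack between 0.014 and 0.034 m) or (y of round_post_top in the frame of rack below 0 m and y of case_center in the frame of rack between -0.034 and -0.014 m))), for 0.1 s.
At the end, for the whole second after the job is handed in: the loose case stands flat on the bench in the third gap from the round-headed post, against the rack's back (its centre within about 7 mm of fully home, long axis within 0.2 rad of the rack's x), at rest (all of step 4 and linear speed of case below 0.02 m/s); the robot touches nothing.
It fails at once if the loose case is lifted or carried (more than 8 mm off the bench) or tipped over (height (world z) of case_center above 0.023 m or angle between case_center's own z axis and vertical above 0.35 rad).
It fails at once if the dark dropper bottle is disturbed (moved more than 12 mm) (distance of bottle_a_center from where it was at the start of the episode above 0.012 m).
It fails at once if the white dropper bottle is disturbed (moved more than 12 mm) (distance of bottle_b_center from where it was at the start of the episode above 0.012 m).
It fails at once if the case already stored in the rack is disturbed (moved more than 12 mm) (distance of stored_center from where it was at the start of the episode above 0.012 m).
It fails at once if the brush is disturbed (moved more than 20 mm) (distance of brush_grip from where it was at the start of the episode above 0.02 m).
It also fails if it takes over 58 s, if anything falls off the work surface, if the arm or the gripper's body presses on something with over 40 N, if the wrist force passes 120 N, or if a joint passes its speed limit or range.

ROBOT

A 6-joint arm with a two-finger parallel gripper is mounted at the origin on the work surface. World frame = base frame: x ahead of the robot, y to its left, z up, the work surface at z = 0. Lengths are in m, angles in rad, forces in N, time in s.
With the tool pointing down it reaches from about 0.35 to 0.875 m from the base axis. Payload 4.2 kg.
Tool frame: the origin (TCP) lies on the centre line of the jaws, within the pads' length; the fingertips stand 19 mm ahead of it and the grasp point (between the pads) is the TCP; z points along the fingers, y is the direction in which the jaws open and shut (so a half turn about z gives the same grasp; the last joint's range is limited). The gripper opens to 85 mm and grips with 20 to 120 N. Pads are 22 mm wide; open, the fingers measure 114 mm over their backs; the gripper's body (76 mm by 85 mm) begins 54 mm behind the grasp point. The pads swing forward as they close: fully open they stand 13 mm farther back than shut.
Start: joints at [-0.869, 0.385, 0.008, 0, -1.194, -0.259], TCP at [0.268, -0.565, 0.25] pointing down, gripper open.
Joint ranges: [-3.14, 3.14], [-1.21, 2.06], [-1.07, 1.41], [-3.16, 2.05], [-2.99, -0.16], [-3.1, 3.1]. Speed limits (rad/s): [2.79, 2.79, 3.14, 3.14, 3.14, 3.14].

INTERFACE

Orientations are given as a unit quaternion [w, x, y, z].
In Python, from workcell import robot gives the robot as it stands. The module is installed in compiled form; this text tells all that it offers.
- The arm moves only by the tool servo_tool, never from a script. Its argument "deltas" is a list of rows, each a list of 7 numbers: the opening, from 0 (shut) to 1 (fully open), then the shift along the tool's x, y, z in m, then the turn, a rotation vector about the tool's x, y, z in degrees. A call has 1 to 10 rows; each row is the pose to reach, as a shift and turn from the pose measured when the call began, along the tool's axes at that moment; what a row does not reach only later rows make up. A row lasts 1/10 s, in which the tool goes at most 50 mm and 8.59 degrees, less where a joint would pass 70% of its speed; a pose out of reach is approached as far as the arm can. A call with a gripper value outside its range is refused whole. The fingers move at their own pace and stop on an object; "force" is the grip in N (left out, the last holds). Time passes only in rows, so rows that repeat a pose let the fingers close. It gives the time, the measured TCP pose, the force and the opening at its end, in the units of the state.
- robot.read_state(): the state, without advancing time (a new reading comes with each control period).
- robot.get_image(name): name is "side" or "top" or "wrist"; returns a dict with "color" (384x512x3 uint8, red, green, blue), "fx", "fy", "cx", "cy" (pixels), "k1" (the pictures are not rectified: a ray, as slopes to the right and down, at radius r is drawn at 1 + k1 r^2 times it, then the intrinsics apply), "R" (3x3) and "t" (3): a world point X has camera coordinates R X + t. Camera axes: x right, y down, z forward; pixel columns grow to the right and rows downward; lengths in m; the calibration is good to about 2 mm. A picture is of the moment at which its call begins. There is no depth.
- robot.sign_off(): hands the job in, once; it reports no verdict.
Trained networks look in the newest picture that a camera, given by its name, has taken for a name from the list of things; names that differ only in an ending like _2 or _b are one class to them, and where a whole thing is asked for, a point or a joint stands for the part that bears it (a point fixed in the world has none). Each returns a list of dicts, best first, with "p" (0 to 1); they miss things now and then, are a little off and sometimes report something else, mostly with a low value. They report only what shows in the picture. A call takes as long as a camera call. They do not tell look-alikes from the thing itself.
- robot.search_frame(camera, query): "xyz" ([x, y, z] in m, in the coordinates of the camera as it stood for that picture, good to about 4 mm: the middle of the surface that is visible of it).
- robot.cut_out(camera, query): "region" (384x512 bool, what is visible of it).
The state is a dict: "time_s": time; "joints": joint angles; "qd": joint speeds; "joint_torque": joint torques, N m; "tool_pos": TCP position; "tcp_rot": TCP orientation; "ft_force": force on the tool from outside, world axes, zero at the start; "ft_torque": the same for the moment, N m; "width": opening from 0.0 (shut) to 1.0 (fully open).
Only numpy, scipy, OpenCV 4.12 (cv2) and the standard library are available. Lean on these libraries where they do the work, as an engineer would, in place of code of your own. Each camera call takes 0.05 s, during which the arm holds its last target.

## Working session

There is one attempt and no reset: what is moved stays moved. The work goes in short steps, Python scripts to look and compute and a tool call to move; the robot and the scene stay as the last step left them, time stands still between calls to the robot, and variables do not carry over. Pictures are saved under pics/ and viewed, and the job is handed in when it is done.

Besides the shell and the picture viewer there is one more tool, called as name(argument=value, ...) on one line, values as JSON. servo_tool: Moves the arm, as the interface text tells. Its arguments: {"type":"object","properties":{"deltas":{"type":"array","items":{"type":"array","items":{"type":"number"}}},"force":{"type":"number"}},"required":["deltas"]}

```bash
mkdir -p pics; cat > h.py <<'E'
import numpy as np, cv2
from workcell import robot
def grab(n,f):
    im=robot.get_image(n); cv2.imwrite('pics/'+f+'.png',cv2.cvtColor(im['color'],cv2.COLOR_RGB2BGR)); return im
def w(im,p): return np.array(im['R']).T@(np.array(p)-np.array(im['t']))
def ray(im,u,v,z):
    # pixel -> world at height z
    a=np.array([(u-im['cx'])/im['fx'],(v-im['cy'])/im['fy']]); s=a.copy()
    for _ in range(20): s=a/(1+im['k1']*(s@s))
    R=np.array(im['R']);c=-R.T@np.array(im['t']);d=R.T@np.array([s[0],s[1],1]);return c+d*(z-c[2])/d[2]
def pix(im,X):
    c=np.array(im['R'])@np.array(X)+np.array(im['t']); s=c[:2]/c[2]; s=s*(1+im['k1']*(s@s)); return s*[im['fx'],im['fy']]+[im['cx'],im['cy']]
E
python3 - <<'E'
from h import *
for c in ['top','side']:
    im=grab(c,c+'0'); print(c,-np.array(im['R']).T@im['t'])
    for q in ['rack','rail','round_post_top','square_post_top','case_center','stored_center','bottle_a_center','bottle_b_center','brush_grip','rack_front']:
        print(q,[(np.round(w(im,d['xyz']),3).tolist(),round(d['p'],2)) for d in robot.search_frame(c,q)[:4]])
print(robot.read_state())
E
```

```text
top [0.45208092 0.05700032 1.09881225]
rack [([0.63, -0.058, 0.058], 0.65)]
rail [([0.549, 0.195, 0.066], 0.71), ([0.641, -0.05, 0.057], 0.68)]
round_post_top [([0.656, -0.222, 0.073], 0.69)]
square_post_top [([0.489, -0.063, 0.026], 0.49)]
case_center [([0.486, -0.175, 0.028], 0.92), ([0.406, 0.019, 0.03], 0.88), ([0.486, -0.064, 0.033], 0.85), ([0.336, -0.103, 0.03], 0.66)]
stored_center [([0.585, 0.013, 0.028], 0.59)]
bottle_a_center [([0.552, 0.193, 0.067], 0.57)]
bottle_b_center [([0.559, -0.309, 0.06], 0.51)]
brush_grip [([0.394, 0.391, 0.017], 0.98)]
rack_front [([0.632, -0.061, 0.056], 0.66), ([0.396, 0.393, 0.017], 0.66)]
side [0.35241386 0.80155754 0.6732569 ]
rack [([0.616, -0.053, 0.031], 0.94)]
rail [([0.637, -0.027, 0.06], 0.8), ([0.49, -0.055, 0.025], 0.67), ([0.616, -0.051, 0.032], 0.39)]
round_post_top [([0.657, -0.212, 0.073], 0.52)]
square_post_top [([0.393, 0.402, 0.021], 0.63), ([0.619, 0.125, 0.038], 0.51)]
case_center [([0.328, -0.087, 0.029], 0.92), ([0.487, -0.169, 0.024], 0.86), ([0.487, -0.054, 0.026], 0.82), ([0.409, 0.019, 0.025], 0.64)]
stored_center [([
[... 337 characters left out ...]

{'time_s': 1.1, 'joints': array([-8.69410421e-01,  3.84665967e-01,  7.88066384e-03, -6.71440833e-06,
       -1.19398052e+00, -2.58585823e-01]), 'qd': array([ 3.00575230e-04, -2.60296763e-04,  4.37051640e-05, -5.64273152e-04,
       -2.65934860e-04,  1.14161497e-03]), 'joint_torque': array([ 7.78180379e-05, -3.92098510e+01,  1.88616300e+01,  4.19046208e+00,
       -5.00084207e-04, -6.41950791e-06]), 'tool_pos': array([ 0.26779761, -0.56469057,  0.25032406]), 'tcp_rot': array([ 9.81133571e-06, -2.19594501e-01,  9.75591234e-01, -1.20861570e-05]), 'ft_force': array([ 0.09267638, -0.04631749, -0.37950476]), 'ft_torque': array([ 0.01222375, -0.01308944,  0.01190054]), 'width': 1.0017266810260992}
```

View pics/top0.png

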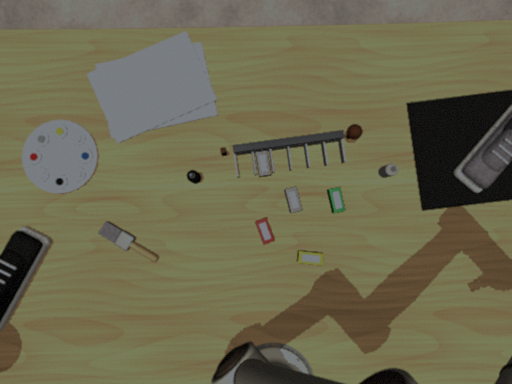

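View pics/side0.png

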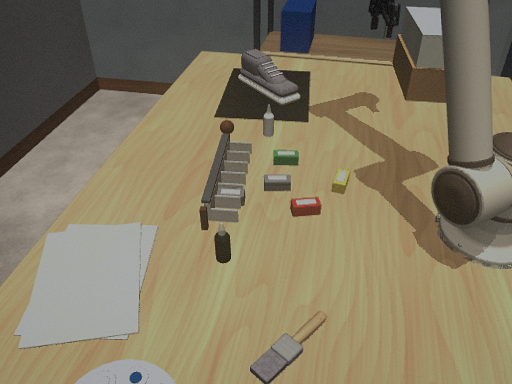

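Top view: grey case at (293,199), rail from (234,151) to (344,134), round post at (354,131) and square post at (223,152). The stored case is in the fifth gap at (263,163), and the third gap, near (298,157), is empty. Next I'll enlarge the picture to fit the poses.

```bash
python3 - <<'E'
import cv2
a=cv2.imread('pics/top0.png')[115:225,215:375]
cv2.imwrite('pics/tz.png',cv2.resize(a,None,fx=5,fy=5,interpolation=cv2.INTER_CUBIC))
a=cv2.imread('pics/side0.png')[110:240,190:320]
cv2.imwrite('pics/sz.png',cv2.resize(a,None,fx=4.6,fy=4.6,interpolation=cv2.INTER_CUBIC))
E
```

```text
(no output)
```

View pics/tz.png

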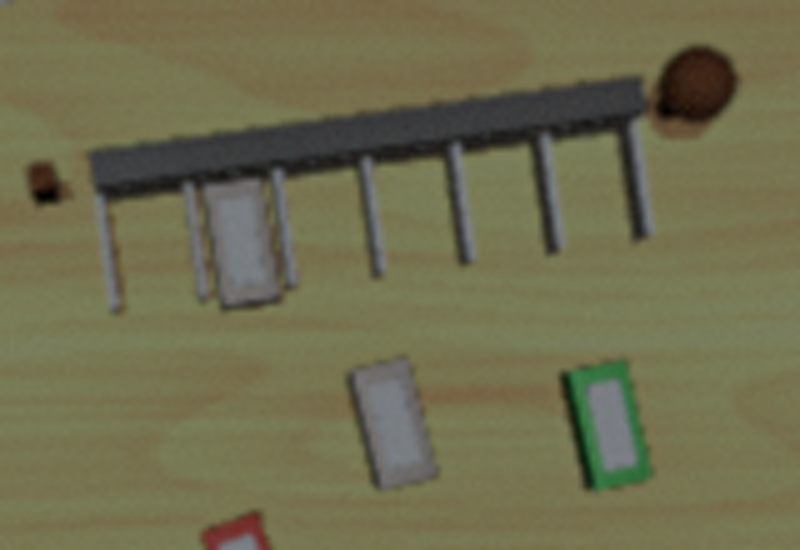

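View pics/sz.png

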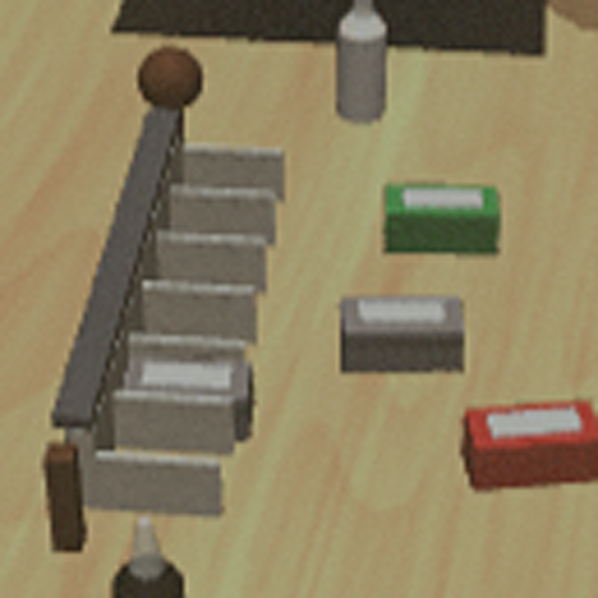

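```bash
cat > fit.py <<'E'
from h import *
from scipy.optimize import least_squares
T=robot.get_image('top');S=robot.get_image('side')
tz=lambda U,V:(215+(U+.5)/5-.5,115+(V+.5)/5-.5)
sz=lambda U,V:(190+(U+.5)/4.6-.5,110+(V+.5)/4.6-.5)
def fit(obs,x0):
    def P(x,p):
        c,s=np.cos(x[2]),np.sin(x[2]); return [x[0]+c*p[0]-s*p[1],x[1]+s*p[0]+c*p[1],p[2]]
    f=lambda x:np.concatenate([pix(i,P(x,p))-uv for i,p,uv in obs])
    r=least_squares(f,x0,loss='soft_l1'); return r.x,r.fun.reshape(-1,2)
d=[-.144+.048*i for i in range(7)]
rack=[(T,(.041,.146,.06),tz(90,152)),(T,(.041,-.146,.06),tz(640,78)),(T,(.021,.146,.06),tz(97,187)),
 (S,(.041,.146,.06),sz(53,420)),(S,(.021,.146,.06),sz(92,425))]
for y,U,V in zip(d[::-1],[112,204,291,378,467,555,645],[310,298,287,275,262,250,237]): rack.append((T,(-.041,y,0),tz(U+3,V)))
# side: top front corners of dividers (camera-side edge)
for y,U,V in zip(d,[284,275,265,256,245,236,222],[152,192,238,290,345,398,460]): rack.append((S,(-.041,y+.002,.035),sz(U,V)))
for lab,o in (('all',rack),('T',[o for o in rack if o[0] is T]),('S',[o for o in rack if o[0] is S])):
    r,f=fit(o,[.62,-.05,.1]); print(lab,r.round(4),abs(f).mean(),np.round(f,1).tolist())
case=[(T,(.033,.016,.03),tz(350,372)),(T,(.033,-.016,.03),tz(406,357)),(T,(-.033,-.016,.03),tz(438,472)),(T,(-.033,.016,.03),tz(380,488))]
c2=[(S,(.033,.016,.03),sz(343,310)),(S,(-.033,.016,.03),sz(463,323)),(S,(.033,-.016,.03),sz(345,297)),(S,(-.033,-.016,.03),sz(461,297)),(S,(.033,.016,0),sz(342,368)),(S,(-.033,.016,0),sz(462,371))]
for o in (case,c2,case+c2):
    r2,f=fit(o,[.486,-.06,.1]); print(r2.round(4),np.round(f,1).tolist())
E
python3 fit.py
```

```text
all [ 0.6106 -0.0582  0.1234] 0.6571905798345775 [[0.4, -0.2], [1.5, -1.7], [0.1, 0.4], [-0.4, -1.4], [-0.0, -2.0], [1.3, 1.4], [0.2, 1.2], [0.2, 0.8], [0.1, 0.7], [-0.4, 0.7], [-0.6, 0.6], [-1.3, 0.6], [-0.8, -0.2], [-0.6, 0.6], [-0.4, 0.7], [-0.5, 0.2], [-0.3, -0.2], [-0.7, 0.7], [-0.2, 0.6]]
T [ 0.6121 -0.0579  0.1213] 0.5642537288577941 [[0.3, -0.9], [1.4, -2.2], [-0.0, -0.3], [1.1, 0.7], [0.1, 0.6], [0.0, 0.3], [-0.0, 0.1], [-0.5, 0.2], [-0.8, 0.1], [-1.5, 0.2]]
S [ 0.6095 -0.0585  0.1218] 0.4572197961396619 [[-0.0, -1.5], [0.4, -2.0], [-0.3, -0.2], [-0.2, 0.6], [0.1, 0.7], [-0.0, 0.2], [0.1, -0.2], [-0.3, 0.7], [0.2, 0.6]]
[ 0.4901 -0.064   0.2339] [[-0.4, -0.4], [0.1, -0.5], [0.2, 0.5], [0.1, 0.4]]
[ 0.4888 -0.0702  0.1691] [[-0.4, 2.9], [0.4, 0.8], [-0.4, -1.8], [0.6, -1.2], [-0.3, -0.1], [0.1, -0.0]]
[ 0.4891 -0.0655  0.2222] [[0.3, -0.2], [0.8, -0.1], [0.6, 1.0], [0.5, 0.7], [-0.5, 4.5], [0.4, 1.5], [-1.2, -0.4], [-0.1, -0.5], [-0.4, 1.5], [0.0, 0.7]]
```

servo_tool(deltas=[[0,-0.04,0.015,0,0,0,2],[0,-0.09,0.033,0,0,0,4],[0,-0.135,0.05,0,0,0,6],[0,-0.18,0.066,0,0,0,8],[0,-0.225,0.083,0,0,0,10],[0,-0.27,0.1,0,0,0,12],[0,-0.315,0.116,0,0,0,14],[0,-0.36,0.133,0,0,0,16],[0,-0.4,0.148,0,0,0,18.3],[0,-0.42,0.155,0,0,0,18.3]], force=20)

```text
time_s: 2.2
tool_pos: [0.583, -0.242, 0.2501]
tcp_rot: [0.0, -0.063, 0.998, 0.0]
ft_force: [-0.3, -0.2, -0.1]
width: -0.002
```

```bash
cat > go.py <<'E'
# usage: go.py rx ry z : tool-frame shift to rack-frame target
import sys
from h import *
from scipy.spatial.transform import Rotation as Ro
RK=np.array([0.6108,-0.0582,0.1228])
def rk(p):
    c,s=np.cos(RK[2]),np.sin(RK[2]); d=np.array(p[:2])-RK[:2]; return np.array([c*d[0]+s*d[1],-s*d[0]+c*d[1]])
def wk(p):
    c,s=np.cos(RK[2]),np.sin(RK[2]); return np.array([RK[0]+c*p[0]-s*p[1],RK[1]+s*p[0]+c*p[1]])
if __name__=='__main__':
    s=robot.read_state();q=s['tcp_rot'];R=Ro.from_quat([q[1],q[2],q[3],q[0]]).as_matrix()
    print('t',s['time_s'],'pos',s['tool_pos'].round(4),'rack',rk(s['tool_pos']).round(4),'ydeg',np.degrees(np.arctan2(R[1,1],R[0,1])).round(2),'want',(90+np.degrees(RK[2])).round(2),'f',s['ft_force'].round(2),'w',s['width'])
    if len(sys.argv)>3:
        a=list(map(float,sys.argv[1:4])); t=np.r_[wk(a[:2]),a[2]]
        print('shift',(R.T@(t-s['tool_pos'])).round(4), 'z tool',R[:,2].round(4))
E
python3 go.py 0.031 -0.116 0.14
python3 -c "
from h import *
im=grab('wrist','w1')
for q in ['rail','round_post_top','rack','case_center']: print(q,[(np.round(w(im,d['xyz']),3).tolist(),round(d['p'],2)) for d in robot.search_frame('wrist',q)[:4]])"
```

```text
t 2.2 pos [ 0.583  -0.242   0.2501] rack [-0.0501 -0.1791] ydeg 97.23 want 97.04 f [-0.27 -0.23 -0.13] w -0.0018917900520006537
shift [-0.0813  0.0628  0.1101] z tool [ 4.e-04  1.e-04 -1.e+00]
rail [([0.638, -0.08, 0.061], 0.94)]
round_post_top [([0.656, -0.219, 0.023], 0.49)]
rack [([0.628, -0.067, 0.038], 0.86)]
case_center [([0.485, -0.075, 0.036], 0.93), ([0.406, -0.008, 0.02], 0.85), ([0.48, -0.186, 0.032], 0.75)]
```

View pics/w1.png

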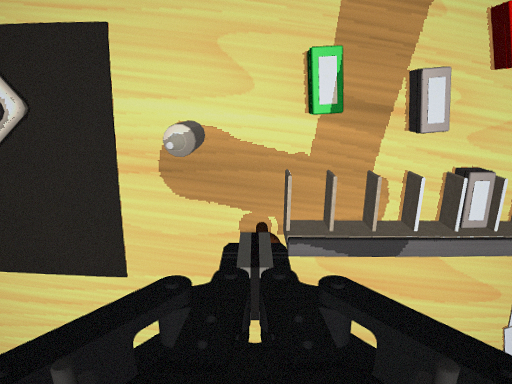

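The wrist view shows the rail running horizontally at v≈245, with its left end at (287,245). The grey case is at (432,98) and green at (325,80). I'll overlay the fitted model on this picture to check it.

```bash
cat > ov.py <<'E'
import sys
from go import *
def ov(cam,name,case=None,crop=None,z=1.5):
    im=grab(cam,name+'_raw'); a=cv2.imread('pics/'+name+'_raw.png'); a=cv2.resize(a,None,fx=z,fy=z)
    def L(pts,col):
        p=[tuple(int(round(v)) for v in (pix(im,q)+.5)*z) for q in pts]
        for u,v in zip(p[:-1],p[1:]): cv2.line(a,u,v,col,1)
    W=lambda x,y,h:np.r_[wk((x,y)),h]
    L([W(.041,.146,.06),W(.041,-.146,.06),W(.021,-.146,.06),W(.021,.146,.06),W(.041,.146,.06)],(0,0,255))
    for i in range(7):
        y=-.144+.048*i
        L([W(.021,y,.035),W(-.041,y,.035),W(-.041,y,0)],(255,0,0))
    if case is not None:
        c,s=np.cos(case[2]),np.sin(case[2])
        C=lambda x,y,h:[case[0]+c*x-s*y,case[1]+s*x+c*y,h]
        for h in (.03,0): L([C(.033,.016,h),C(-.033,.016,h),C(-.033,-.016,h),C(.033,-.016,h),C(.033,.016,h)],(0,255,255))
    if crop: a=a[crop[1]:crop[3],crop[0]:crop[2]]
    cv2.imwrite('pics/'+name+'.png',a)
if __name__=='__main__': ov(sys.argv[1],sys.argv[2],[float(v) for v in sys.argv[3:6]])
E
python3 ov.py wrist w2 .489 -.0655 .222
```

```text
(no output)
```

View pics/w2.png

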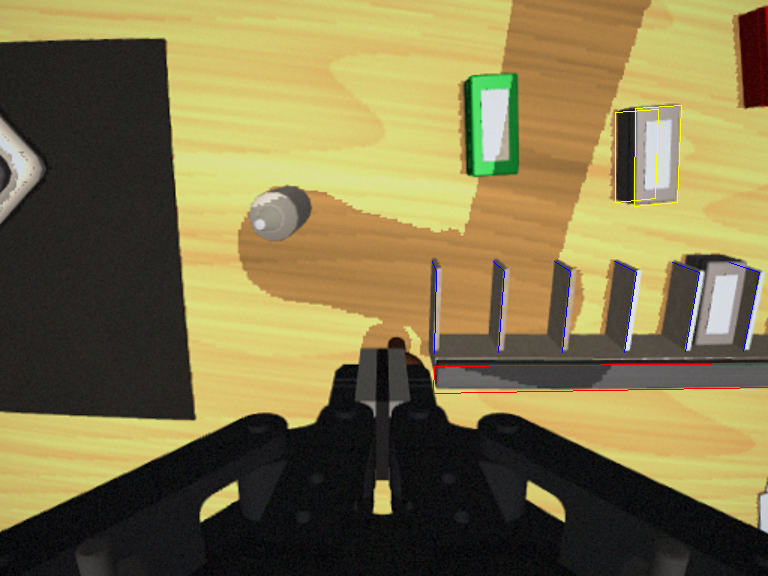

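servo_tool(deltas=[[0,-0.03,0.02,0,0,0,0],[0,-0.06,0.045,0,0,0,0],[0,-0.081,0.061,0.02,0,0,0],[0,-0.081,0.061,0.06,0,0,0],[0,-0.081,0.061,0.1,0,0,0],[0,-0.081,0.061,0.14,0,0,0],[0,-0.081,0.061,0.155,0,0,0],[0,-0.081,0.061,0.16,0,0,0],[0,-0.081,0.061,0.16,0,0,0]])

```text
time_s: 3.4
tool_pos: [0.6534, -0.1761, 0.0914]
tcp_rot: [0.0, -0.061, 0.998, -0.0]
ft_force: [1.0, 1.1, 0.8]
width: 0.001
```

```bash
python3 go.py 0.031 -0.118 0.08
```

```text
t 3.4 pos [ 0.6534 -0.1761  0.0914] rack [ 0.0278 -0.1223] ydeg 96.97 want 97.04 f [1.04 1.06 0.76] w 0.0006863463489434429
shift [-0.0031  0.0043  0.0114] z tool [ 1.e-03 -7.e-04 -1.e+00]
```

servo_tool(deltas=[[0,-0.001,0.004,0.003,0,0,0],[0,-0.001,0.004,0.006,0,0,0],[0,-0.001,0.004,0.008,0,0,0],[0,-0.001,0.004,0.01,0,0,0],[0,-0.001,0.004,0.01,0,0,0]])

```text
time_s: 3.9
tool_pos: [0.6538, -0.172, 0.0812]
tcp_rot: [0.0, -0.061, 0.998, -0.0]
ft_force: [-0.1, -0.3, -0.2]
width: -0.001
```

servo_tool(deltas=[[0,0,0,0.001,0,0,0],[0,0,0,0.002,0,0,0],[0,0,0,0.002,0,0,0]])

```text
time_s: 4.2
tool_pos: [0.6539, -0.172, 0.0792]
tcp_rot: [0.0, -0.061, 0.998, -0.0]
ft_force: [0.4, 0.8, 0.3]
width: 0.0
```

servo_tool(deltas=[[0,0,0,0.001,0,0,0],[0,0,0,0.001,0,0,0]])

```text
time_s: 4.4
tool_pos: [0.6539, -0.172, 0.0791]
tcp_rot: [0.0, -0.061, 0.998, -0.001]
ft_force: [-1.8, 0.7, 4.5]
width: -0.0
```

servo_tool(deltas=[[0,0,0,0.001,0,0,0],[0,0,0,0.001,0,0,0]])

```text
time_s: 4.6
tool_pos: [0.6539, -0.172, 0.0792]
tcp_rot: [0.001, -0.061, 0.998, -0.001]
ft_force: [-2.8, 1.2, 5.8]
width: 0.0
```

servo_tool(deltas=[[0,0,0.004,0.0015,0,0,0],[0,0,0.01,0.0015,0,0,0],[0,0,0.016,0.0015,0,0,0],[0,0,0.022,0.0015,0,0,0],[0,0,0.028,0.0015,0,0,0],[0,0,0.034,0.0015,0,0,0],[0,0,0.04,0.0015,0,0,0],[0,0,0.045,0.0015,0,0,0],[0,0,0.048,0.0015,0,0,0],[0,0,0.048,0.0015,0,0,0]])

```text
time_s: 5.6
tool_pos: [0.6494, -0.1244, 0.0791]
tcp_rot: [0.002, -0.062, 0.998, -0.001]
ft_force: [0.5, -1.7, 5.9]
width: 0.001
```

```bash
python3 go.py 0.029 -0.024 0.079
```

```text
t 5.6 pos [ 0.6494 -0.1244  0.0791] rack [ 0.0302 -0.0704] ydeg 97.08 want 97.04 f [ 0.51 -1.7   5.89] w 0.0005336772239214989
shift [0.0011 0.0464 0.    ] z tool [ 0.0047 -0.0022 -1.    ]
```

servo_tool(deltas=[[0,0,0.004,0.0015,0,0,0],[0,0,0.01,0.0015,0,0,0],[0,0,0.016,0.0015,0,0,0],[0,0,0.022,0.0015,0,0,0],[0,0,0.028,0.0015,0,0,0],[0,0,0.034,0.0015,0,0,0],[0,0,0.04,0.0015,0,0,0],[0,0,0.044,0.0015,0,0,0],[0,0,0.046,0.0015,0,0,0],[0,0,0.046,0.0015,0,0,0]])

```text
time_s: 6.6
tool_pos: [0.6451, -0.0789, 0.0792]
tcp_rot: [0.004, -0.062, 0.998, -0.002]
ft_force: [-0.0, -1.1, 6.2]
width: 0.001
```

servo_tool(deltas=[[0,0,0,0.0015,0,0,0],[0,0,0,0.0015,0,0,0]])

```text
time_s: 6.8
tool_pos: [0.6451, -0.079, 0.0791]
tcp_rot: [0.004, -0.062, 0.998, -0.002]
ft_force: [-2.2, 0.3, 8.8]
width: 0.001
```

```bash
python3 go.py -0.117 0.06 0.14
```

```text
t 6.8 pos [ 0.6451 -0.079   0.0791] rack [ 0.0315 -0.0248] ydeg 97.16 want 97.04 f [-2.15  0.34  8.78] w 0.0005970241480755005
shift [ 0.1478  0.0849 -0.0625] z tool [ 0.0087 -0.0035 -1.    ]
```

servo_tool(deltas=[[0,0,0,-0.02,-0.26,0.47,0],[0,0,0,-0.05,-0.26,0.47,0],[0,0.03,0.02,-0.062,-0.26,0.47,0],[0,0.07,0.04,-0.062,-0.26,0.47,0],[0,0.11,0.065,-0.062,-0.26,0.47,0],[0,0.14,0.08,-0.062,-0.26,0.47,0],[0,0.148,0.085,-0.062,-0.26,0.47,0],[0,0.148,0.085,-0.062,-0.26,0.47,0]])

```text
time_s: 7.6
tool_pos: [0.4863, -0.0123, 0.1397]
tcp_rot: [0.0, -0.063, 0.998, 0.0]
ft_force: [0.5, 0.1, 0.1]
width: 0.002
```

```bash
python3 go.py -0.117 0.06 0.026; python3 ov.py wrist w3 .489 -.0655 .21
```

```text
t 7.6 pos [ 0.4863 -0.0123  0.1397] rack [-0.118   0.0608] ydeg 97.25 want 97.04 f [0.54 0.08 0.09] w 0.0024096294039442074
shift [-0.0009 -0.0008  0.1137] z tool [ 2.e-04  3.e-04 -1.e+00]
```

View pics/w3.png

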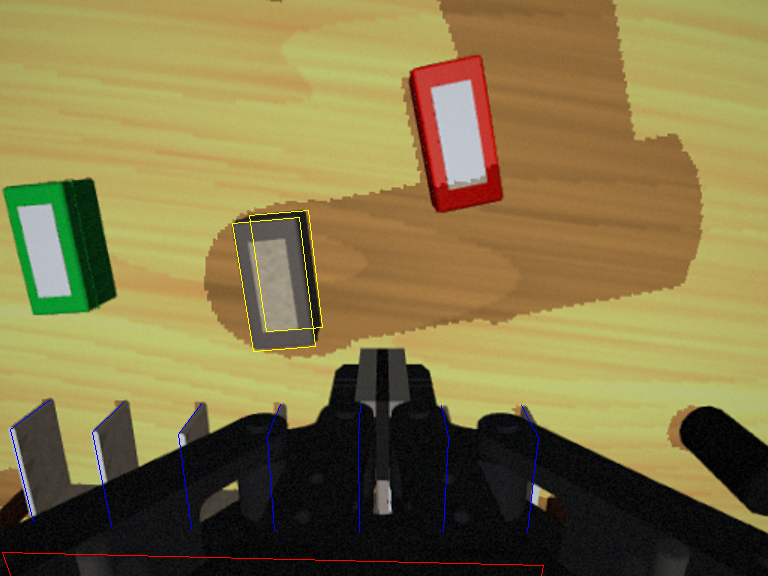

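servo_tool(deltas=[[0,0.003,0.002,0.03,0,0,0],[0,0.003,0.002,0.07,0,0,0],[0,0.003,0.002,0.1,0,0,0],[0,0.003,0.002,0.113,0,0,0],[0,0.003,0.002,0.113,0,0,0]])

```text
time_s: 8.15
tool_pos: [0.4848, -0.0115, 0.0243]
tcp_rot: [-0.002, -0.063, 0.998, -0.001]
ft_force: [-0.4, -0.6, -0.0]
width: -0.001
```

servo_tool(deltas=[[0,0,-0.005,0,0,0,0],[0,0,-0.01,0,0,0,0],[0,0,-0.015,0,0,0,0],[0,0,-0.02,0,0,0,0],[0,0,-0.024,0,0,0,0],[0,0,-0.028,0,0,0,0],[0,0,-0.032,0,0,0,0],[0,0,-0.036,0,0,0,0],[0,0,-0.036,0,0,0,0]])

```text
time_s: 9.05
tool_pos: [0.4891, -0.0477, 0.0242]
tcp_rot: [-0.002, -0.062, 0.998, -0.001]
ft_force: [-1.0, 0.6, 0.4]
width: -0.002
```

```bash
python3 go.py -0.117 0.02 0.026; python3 ov.py wrist w4 .489 -.0655 .21
python3 - <<'E'
from go import *
for c in ('top','side'):
    im=grab(c,c+'4')
    for d in robot.search_frame(c,'case_center')[:5]: print(c,w(im,d['xyz']).round(3),rk(w(im,d['xyz'])).round(3),d['p'])
E
```

```text
t 9.05 pos [ 0.4891 -0.0477  0.0242] rack [-0.1195  0.0254] ydeg 97.13 want 97.04 f [-0.97  0.6   0.38] w -0.001662738795981146
shift [-0.0025 -0.0054 -0.0018] z tool [-0.0036 -0.0014 -1.    ]
top [ 0.485 -0.174  0.029] [-0.139 -0.1  ] 0.86
top [0.4   0.013 0.031] [-0.201  0.096] 0.75
top [ 0.336 -0.099  0.028] [-0.278 -0.007] 0.7
side [0.408 0.021 0.025] [-0.192  0.103] 0.84
side [ 0.475 -0.065  0.023] [-0.136  0.01 ] 0.71
side [ 0.657 -0.213  0.074] [ 0.027 -0.159] 0.7
side [ 0.33  -0.088  0.029] [-0.282  0.005] 0.67
```

View pics/w4.png

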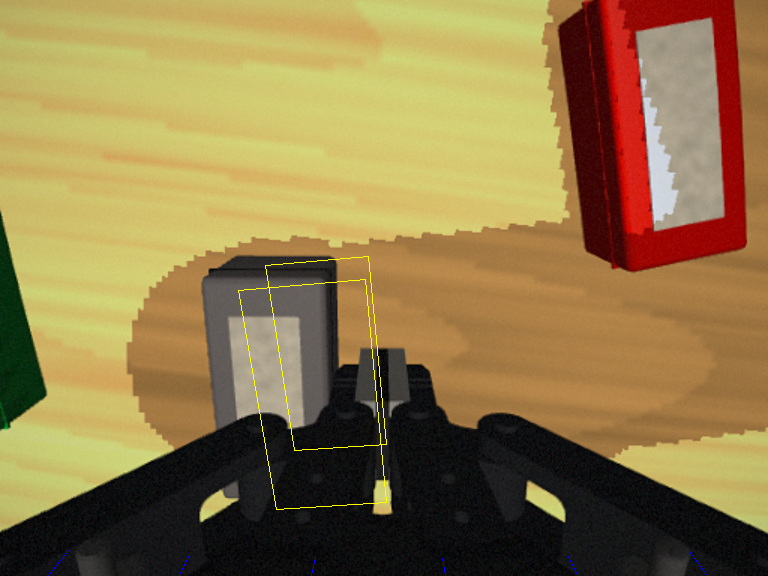

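Case has slid to the left and turned almost square, with its rear top edge from (204,278) to (322,283). I'll measure it.

```bash
python3 - <<'E'
from go import *
im=robot.get_image('wrist')
for n,(u,v,z) in {'TL':(204,278,.03),'TR':(322,283,.03),'BL':(234,256,0),'BR':(335,258,0),'leftfar':(215,400,.03),'leftend':(231,496,.03)}.items():
    p=ray(im,u/1.5-.3,v/1.5-.3,z); print(n,p.round(4),rk(p).round(4))
E
```

```text
TL [ 0.4582 -0.0962  0.03  ] [-0.1561 -0.019 ]
TR [ 0.4557 -0.0666  0.03  ] [-0.1549  0.0107]
BL [ 0.4587 -0.0973  0.    ] [-0.1558 -0.0202]
BR [ 0.4554 -0.0662  0.    ] [-0.1552  0.0111]
leftfar [ 0.4918 -0.0923  0.03  ] [-0.1223 -0.0192]
leftend [ 0.5221 -0.0869  0.03  ] [-0.0916 -0.0176]
```

servo_tool(deltas=[[0,0,-0.004,0,0,0,0],[0,0,-0.008,0,0,0,0],[0,0,-0.012,0,0,0,0],[0,0,-0.016,0,0,0,0],[0,0,-0.019,0,0,0,0],[0,0,-0.021,0,0,0,0],[0,0,-0.021,0,0,0,0]])

```text
time_s: 10.05
tool_pos: [0.4917, -0.0683, 0.0242]
tcp_rot: [-0.002, -0.062, 0.998, -0.001]
ft_force: [0.0, 0.4, -0.9]
width: 0.001
```

servo_tool(deltas=[[0,0,0.01,0,0,0,0],[0,0,0.025,0,0,0,0],[0,0,0.025,-0.04,0,0,0],[0,0.02,0.01,-0.08,0,0,0],[0,0.06,-0.02,-0.11,0,0,0],[0,0.08,-0.026,-0.115,0,0,0],[0,0.08,-0.026,-0.115,0,0,0]])

```text
time_s: 10.75
tool_pos: [0.4134, -0.1045, 0.1409]
tcp_rot: [-0.001, -0.061, 0.998, -0.0]
ft_force: [0.1, -0.0, -0.2]
width: 0.0
```

```bash
python3 go.py -0.185 -0.024 0.026; python3 ov.py wrist w5 .4945 -.0968 .123
```

```text
t 10.75 pos [ 0.4134 -0.1045  0.1409] rack [-0.2016 -0.0218] ydeg 97.03 want 97.04 f [ 0.09 -0.04 -0.23] w 0.0003336568934575006
shift [-0.0169 -0.0022  0.1149] z tool [-2.e-03 -7.e-04 -1.e+00]
```

View pics/w5.png

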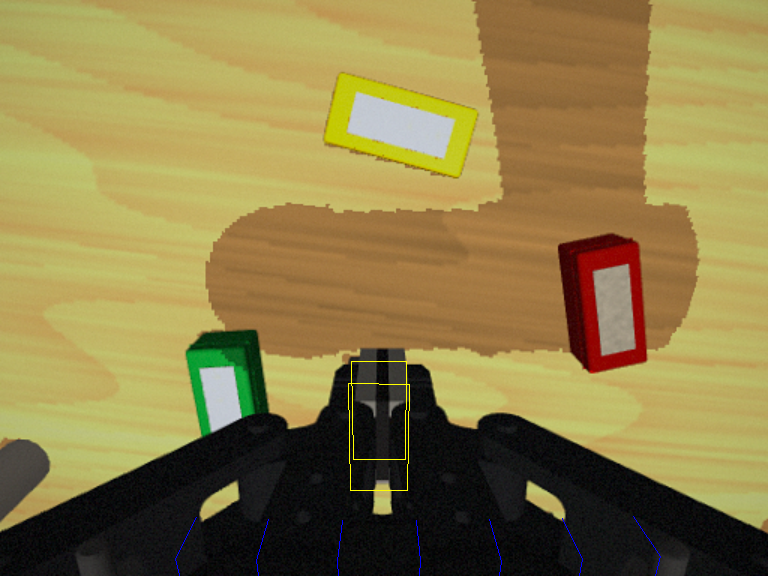

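```bash
python3 - <<'E'
from ov import *
ov('top','t5',[.4945,-.0968,.123],(1000,400,1800,1000),5)
ov('side','s5',[.4945,-.0968,.123],(700,500,1400,1000),4)
E
```

```text
(no output)
```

View pics/t5.png

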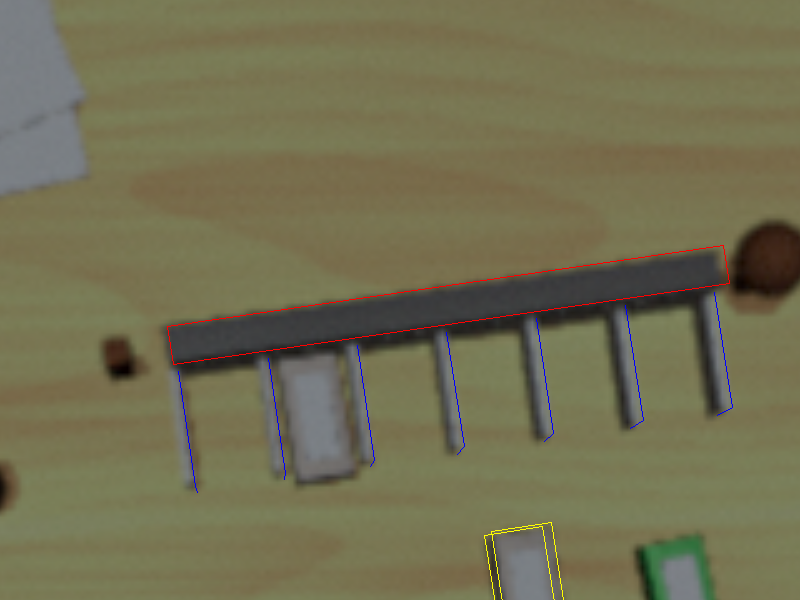

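View pics/s5.png

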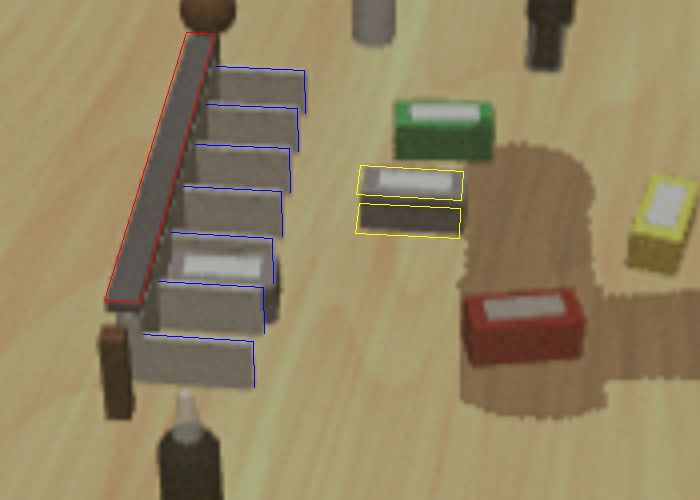

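Compared with the fit, the case front at top zoom (520,530) looks about 4 mm to the -y side of the gap centre. I'll go over the rack for a better wrist view that holds both.

servo_tool(deltas=[[0,-0.02,-0.005,-0.04,0,0,0],[0,-0.06,-0.015,-0.07,0,0,0],[0,-0.11,-0.025,-0.08,0,0,0],[0,-0.16,-0.035,-0.08,0,0,0],[0,-0.2,-0.038,-0.08,0,0,0],[0,-0.22,-0.038,-0.08,0,0,0],[0,-0.22,-0.038,-0.08,0,0,0],[0,-0.22,-0.038,-0.08,0,0,0]])

```text
time_s: 11.7
tool_pos: [0.6396, -0.1128, 0.2169]
tcp_rot: [-0.003, -0.063, 0.998, -0.001]
ft_force: [-1.1, -1.3, 0.9]
width: -0.001
```

```bash
python3 go.py -0.185 -0.024 0.1; python3 - <<'E'
from ov import *
ov('wrist','w6',[.4945,-.0968,.123],None,1.56)
E
```

```text
t 11.7 pos [ 0.6396 -0.1128  0.2169] rack [ 0.0219 -0.0577] ydeg 97.23 want 97.04 f [-1.11 -1.34  0.88] w -0.0012158001305114245
shift [0.2061 0.0345 0.1182] z tool [-0.0063 -0.0015 -1.    ]
```

View pics/w6.png

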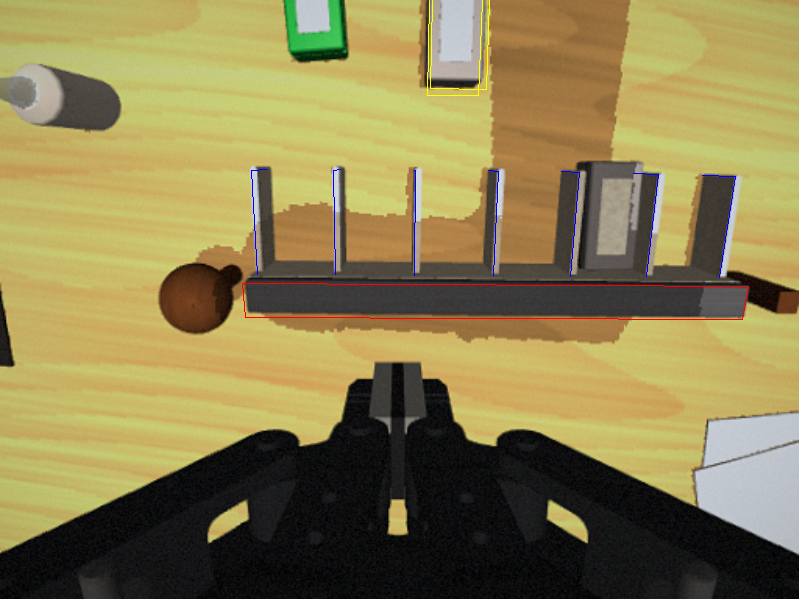

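The third gap spans columns 417 to 498 (centre 457). The case front spans 427 to 485 (centre 456), so it is centred and square. Going behind it.

servo_tool(deltas=[[0,0.03,0.005,0,0,-0.37,0.19],[0,0.07,0.012,0,0,-0.37,0.19],[0,0.11,0.02,0,0,-0.37,0.19],[0,0.15,0.028,0.01,0,-0.37,0.19],[0,0.19,0.034,0.04,0,-0.37,0.19],[0,0.212,0.034,0.08,0,-0.37,0.19],[0,0.217,0.034,0.11,0,-0.37,0.19],[0,0.217,0.034,0.118,0,-0.37,0.19],[0,0.217,0.034,0.118,0,-0.37,0.19]])

```text
time_s: 12.65
tool_pos: [0.4187, -0.1068, 0.1008]
tcp_rot: [0.0, -0.062, 0.998, -0.001]
ft_force: [0.4, -0.5, 0.5]
width: 0.0
```

```bash
python3 go.py -0.195 -0.024 0.025
```

```text
t 12.65 pos [ 0.4187 -0.1068  0.1008] rack [-0.1966 -0.0247] ydeg 97.06 want 97.04 f [ 0.45 -0.52  0.5 ] w 0.00048421739056223853
shift [-0.0016  0.0008  0.0758] z tool [ 1.0e-04 -1.2e-03 -1.0e+00]
```

servo_tool(deltas=[[0,0,0.001,0.03,0,0,0],[0,0,0.001,0.06,0,0,0],[0,0,0.001,0.075,0,0,0],[0,0,0.001,0.075,0,0,0]])

```text
time_s: 13.05
tool_pos: [0.4194, -0.1058, 0.0255]
tcp_rot: [-0.001, -0.062, 0.998, -0.001]
ft_force: [-0.0, 0.2, 1.0]
width: 0.001
```

servo_tool(deltas=[[0,-0.01,0,0,0,0,0],[0,-0.02,0,0,0,0,0],[0,-0.028,0,0,0,0,0],[0,-0.036,0,0,0,0,0],[0,-0.044,0,0,0,0,0],[0,-0.052,0,0,0,0,0],[0,-0.06,0,0,0,0,0],[0,-0.066,0,0,0,0,0],[0,-0.07,0,0,0,0,0],[0,-0.07,0,0,0,0,0]])

```text
time_s: 14.05
tool_pos: [0.4898, -0.097, 0.0253]
tcp_rot: [0.0, -0.062, 0.998, -0.001]
ft_force: [-0.4, -0.0, -0.8]
width: 0.002
```

```bash
python3 go.py -0.056 -0.024 0.025;python3 - <<'E'
from ov import *
c=wk((-.082,-.024))
ov('top','t7',[c[0],c[1],.123],(1000,400,1800,1000),5)
ov('side','s7',[c[0],c[1],.123],(700,500,1400,1000),4)
E
```

```text
t 14.05 pos [ 0.4898 -0.097   0.0253] rack [-0.1249 -0.0237] ydeg 97.1 want 97.04 f [-0.42 -0.03 -0.82] w 0.0023145073362656576
shift [-0.0689 -0.0004  0.0003] z tool [ 1.0e-04 -1.5e-03 -1.0e+00]
```

View pics/t7.png

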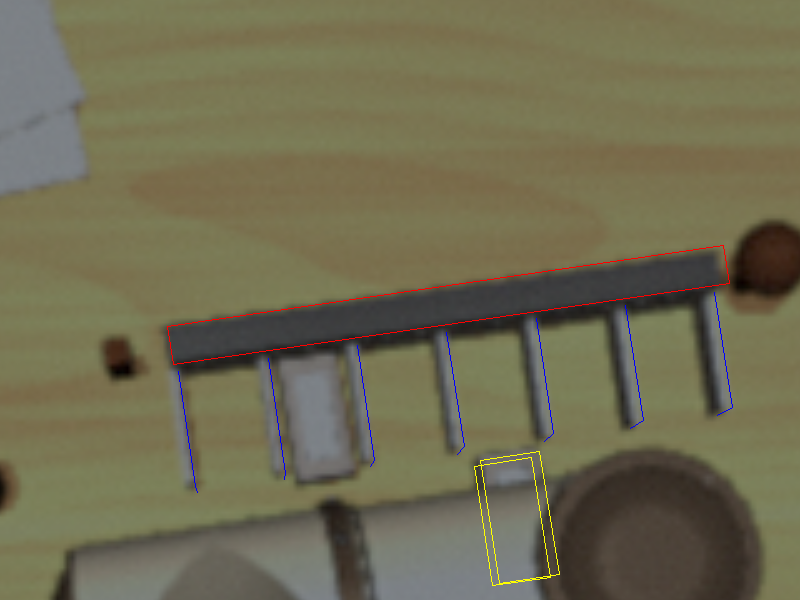

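View pics/s7.png

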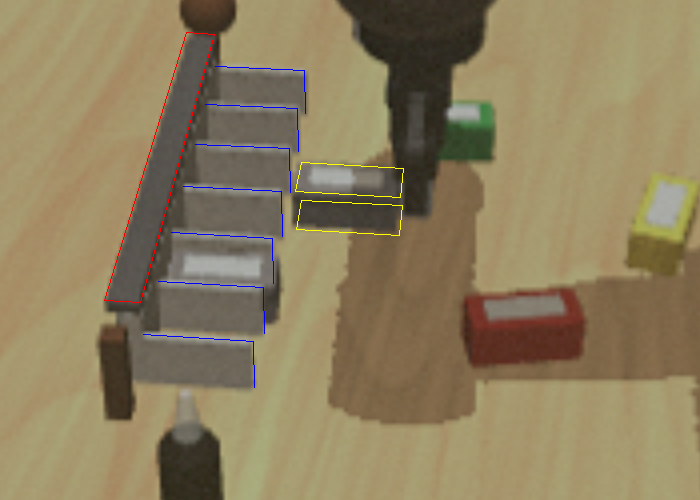

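Case and model agree: its front at top zoom (480–540, 452) sits squarely before the third gap. Pushing on.

servo_tool(deltas=[[0,-0.005,0,0,0,0,0],[0,-0.01,0,0,0,0,0],[0,-0.015,0,0,0,0,0],[0,-0.02,0,0,0,0,0],[0,-0.025,0,0,0,0,0],[0,-0.03,0,0,0,0,0],[0,-0.034,0,0,0,0,0],[0,-0.034,0,0,0,0,0]])

```text
time_s: 14.95
tool_pos: [0.5239, -0.0928, 0.0254]
tcp_rot: [0.0, -0.062, 0.998, -0.001]
ft_force: [0.5, -0.4, 0.0]
width: 0.001
```

servo_tool(deltas=[[0,-0.004,0,0,0,0,0],[0,-0.008,0,0,0,0,0],[0,-0.012,0,0,0,0,0],[0,-0.016,0,0,0,0,0],[0,-0.02,0,0,0,0,0],[0,-0.024,0,0,0,0,0],[0,-0.027,0,0,0,0,0],[0,-0.027,0,0,0,0,0]])

```text
time_s: 15.75
tool_pos: [0.5514, -0.0893, 0.0255]
tcp_rot: [0.001, -0.062, 0.998, -0.001]
ft_force: [-0.5, -0.6, 0.3]
width: 0.005
```

```bash
python3 go.py -0.056 -0.024 0.025
```

```text
t 15.75 pos [ 0.5514 -0.0893  0.0255] rack [-0.0627 -0.0236] ydeg 97.12 want 97.04 f [-0.52 -0.59  0.32] w 0.005107021876765891
shift [-0.0067 -0.0004  0.0005] z tool [ 0.002  -0.0014 -1.    ]
```

servo_tool(deltas=[[0,-0.0015,0,0,0,0,0],[0,-0.003,0,0,0,0,0],[0,-0.004,0,0,0,0,0],[0,-0.004,0,0,0,0,0]])

```text
time_s: 16.15
tool_pos: [0.5556, -0.0888, 0.0254]
tcp_rot: [0.001, -0.062, 0.998, -0.001]
ft_force: [0.0, -0.2, 0.6]
width: 0.002
```

servo_tool(deltas=[[0,-0.001,0,0,0,0,0],[0,-0.002,0,0,0,0,0],[0,-0.002,0,0,0,0,0]])

```text
time_s: 16.45
tool_pos: [0.5563, -0.0887, 0.0253]
tcp_rot: [-0.0, -0.062, 0.998, -0.001]
ft_force: [-4.6, 0.1, 3.0]
width: 0.003
```

servo_tool(deltas=[[0,-0.001,0,0,0,0,0],[0,-0.002,0,0,0,0,0],[0,-0.002,0,0,0,0,0]])

```text
time_s: 16.75
tool_pos: [0.5563, -0.0888, 0.025]
tcp_rot: [-0.003, -0.062, 0.998, -0.001]
ft_force: [-5.7, 0.3, 4.0]
width: 0.0
```

```bash
python3 go.py -0.056 -0.024 0.025
```

```text
t 16.75 pos [ 0.5563 -0.0888  0.025 ] rack [-0.0579 -0.0237] ydeg 97.06 want 97.04 f [-5.73  0.28  4.  ] w 9.43964817642145e-05
shift [-0.0019 -0.0003  0.    ] z tool [-0.0052 -0.0019 -1.    ]
```

Stopped firmly about where home should be. Backing off, rising and looking.

servo_tool(deltas=[[0,0.01,0,0,0,0,0],[0,0.03,0,0,0,0,0],[0,0.04,0,-0.03,0,0,0],[0,0.04,0,-0.07,0,0,0],[0,0.04,0,-0.12,0,0,0],[0,0.0,-0.02,-0.17,0,0,0],[0,-0.05,-0.035,-0.19,0,0,0],[0,-0.08,-0.035,-0.19,0,0,0],[0,-0.08,-0.035,-0.19,0,0,0]])

```text
time_s: 17.65
tool_pos: [0.6473, -0.1135, 0.2156]
tcp_rot: [0.002, -0.062, 0.998, -0.001]
ft_force: [-0.9, 0.9, -1.9]
width: -0.003
```

```bash
python3 go.py;python3 - <<'E'
from ov import *
c=wk((-.012,-.024))
k=[c[0],c[1],.123]
ov('wrist','w8',k,None,1.56)
ov('side','s8',k,(700,500,1400,1000),4)
E
```

```text
t 17.65 pos [ 0.6473 -0.1135  0.2156] rack [ 0.0295 -0.0593] ydeg 97.08 want 97.04 f [-0.93  0.87 -1.88] w -0.0031046908351959205
```

View pics/w8.png

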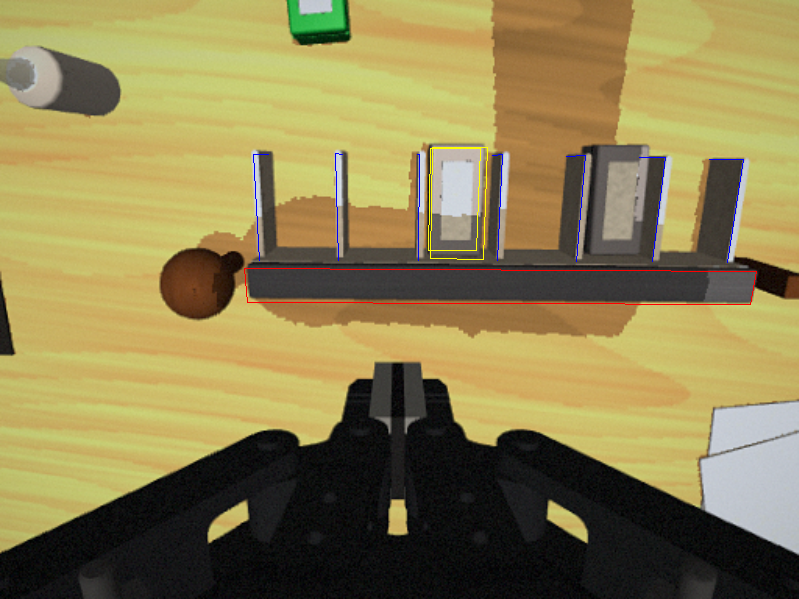

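View pics/s8.png

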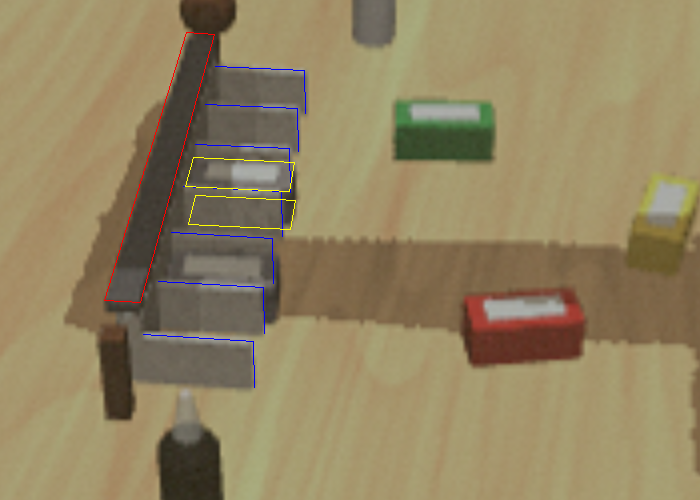

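The wrist view shows the grey case in the third gap, at (457,200), against the back board and as deep as the stored case. The gripper is clear.

servo_tool(deltas=[[0,0,0,-0.02,0,0,0],[0,0,0,-0.02,0,0,0],[0,0,0,-0.02,0,0,0]])

```text
time_s: 18.05
tool_pos: [0.6411, -0.1129, 0.2337]
tcp_rot: [-0.002, -0.061, 0.998, -0.0]
ft_force: [-0.1, 1.4, -0.8]
width: 0.001
```

```bash
python3 -c "
from h import *
print(robot.read_state()['ft_force'],robot.sign_off())"
```

```text
the job is handed in; nothing more can be done
[-0.05338857  1.36662153 -0.76793472] None
```

The job is handed in, at about 18 s of the 58 s allowed. The hand-in gave no verdict, so what follows rests on my own checks.

**Rail:** I slid the shut fingertips along it from the round-headed post, behind gaps 1, 2 and 3. At each gap the contact force read about 6–9 N, with the grasp point at rack y of about -118, -70 and -25 mm.

**Case:** I pushed the grey case sideways with the flat of the finger until it lined up with the third gap. I then pushed it in from behind until it stopped against the back, with the push force rising to 5.7 N.

**Last checks:**
- The final wrist and side pictures show the case square in the third gap. It is against the back board and as deep as the stored case.
- The stop came about 2 mm before the calculated home position, which is within the accuracy of my rack measurement.
- In the first top-camera check before the forward push, the case looked about 4 mm off centre. The wrist view and the later overlays showed it centred to within 1–2 mm.
- In the pictures, the stored case, the bottles and the look-alikes in view were where they had been. I did not check the brush again after the first pictures, but the arm never went near it.
- The gripper finished about 150 mm above the rail, touching nothing.

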